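# Teach a new key to the van's drawer-lock unit

### The arm

A 6-joint arm with a two-finger parallel gripper is mounted at the origin on the work surface. World frame = base frame: x ahead of the robot, y to its left, z up, the work surface at z = 0. Lengths are in m, angles in rad, forces in N, time in s.
With the tool pointing down it reaches from about 0.3 to 1 m from the base axis. Payload 5.1 kg.
Tool frame: the origin (TCP) lies between the finger pads; the fingertips stand 17 mm ahead of it and the grasp point (between the pads) lies 2 mm behind it; z points along the fingers, y is the line along which they close (so a half turn about z gives the same grasp; the last joint's range is limited). The gripper opens to 95 mm and grips with 3 to 60 N. Pads are 20 mm wide; open, the fingers measure 119 mm over their backs; the gripper's body (75 mm by 180 mm) begins 59 mm behind the grasp point.
Start: joints at [-1.28, 0.124, 1.65, -0, 1.367, -0.083], TCP at [0.237, -0.605, 0.232] pointing down, gripper open.
Joint ranges: [-2.61, 2.61], [-1.02, 2.33], [0.03, 2.71], [-1.35, 4.49], [0.32, 2.68], [-2.91, 2.91]. Speed limits (rad/s): [2.57, 2.57, 3.14, 3.14, 3.14, 3.14].

### API

Orientations are given as a rotation vector (axis times angle).
In Python, from rig import arm, get_image, get_calibration, job gives the robot as it stands.
- The arm moves only by the tool drive_tool, never from a script. Its argument "motion" is a list of rows, each a list of 3 entries, a list of its own where there are three numbers: the shift along the tool's x, y, z in cm, then the turn, a rotation vector about the tool's x, y, z in degrees, then the gripper's target within -1 to 1 (shut at 1, half-way at 0, fully open at -1). In form: [[[x, y, z], [wx, wy, wz], gripper], ...]. A call has 1 to 12 rows; each row shifts and turns the commanded pose from where the row before left it, along the tool's axes as they then stand; what a row does not reach is not made up. A row lasts 1/10 s, in which the tool goes at most 50 mm and 8.59 degrees, less where a joint would pass 70% of its speed; a pose out of reach is approached as far as the arm can. A call is refused whole if a number of a shift passes 5 or a number of a turn 8.59, either way. A call with a gripper value outside its range is refused whole. The fingers move at their own pace and stop on an object; "grip_force" is the grip in N (left out, the last holds). Time passes only in rows, so rows that do not move let the fingers close. It gives the time, the measured TCP pose, the force, the opening and the grip force at its end, in the units of the state.
- arm.get_obs(): the state, without advancing time (a new reading comes with each control period).
- get_image(name): name is "side" or "top"; returns (picture, depth): 480x640x3 uint8, red, green, blue; 480x640 float32, m along the optical axis (not along the pixel's ray), 0 where there is no reading.
- get_calibration(name): a dict with "camera_matrix" (3x3 intrinsics, pixels), "rvec" (rotation vector, rad) and "tvec" (3), from world to camera coordinates, as OpenCV has them. Camera axes: x right, y down, z forward; pixel columns grow to the right and rows downward; lengths in m; the calibration is good to about 2 mm. A picture is of the moment at which its call begins. get_calibration takes no time and is no camera call.
- job.hand_in(): hands the job in; it is judged then, once.
The state is a dict: "time": time; "joint_positions": joint angles; "qd": joint speeds; "effort": joint torques, N m; "eef_pos": TCP position; "orientation": TCP orientation; "force": force on the tool from outside, world axes, zero at the start; "torque": the same for the moment, N m; "opening": finger opening in m; "finger_force": force on a finger pad.
Only numpy, scipy, OpenCV 4.12 (cv2) and the standard library are available. Lean on these libraries where they do the work, as an engineer would, in place of code of your own. Each camera call takes 0.05 s, during which the arm holds its last target. There are 200 camera calls.

### The job

Teach the new service key to the van's drawer-lock unit: first take the red key from its rest, slide its blade edgewise into the unit's slot until it is fully home, and let go of it. Then take the blue stylus from its stand, reach it through the round orange-framed hole and push the recessed yellow button fully down, with the key staying in; keep it pressed with the gripped stylus and finish while still holding it down. Leave the can, tape roll and wrench where they are, and never press the button before the key is home.

Things in the scene. Friction and masses are not known exactly. Their poses are not given: they have to be found in the camera images.
- unit: Drawer-lock control unit: grey box 120 (x) by 180 (y) by 60 mm high with two low fixing flanges, fixed to the bench. Origin at the centre of its underside, z up; slot at its +y end, button hole at its -y end of the flat top cover.
- unit_slot (a point): Centre of the mouth of the key slot, on the unit's top cover (60 mm above the bench), in a black frame. The slot runs along the unit's x axis: 44 mm long (x), 8 mm wide (y), 40 mm deep straight down, slightly chamfered. Same axes as the unit.
- unit_hole (a point): Centre of the mouth of the round button hole in the unit's top cover, in a square orange frame; 16 mm diameter, vertical, 100 mm from the slot centre along the unit's -y.
- learn_button (a joint): Travel of the yellow recessed button in m: 0 released, 0.005 fully down. It springs back; it takes about 1.5 N to start and 6 N to push fully down.
- button_top (a point): Centre of the top face of the yellow button inside the hole: when released it is 16 mm below the cover; it fills the hole (15.6 mm diameter) and moves straight down.
- key: The service key as a whole (60 g), loose: flat steel blade 40 mm wide (x), 5 mm thick (y) and 34 mm high, thinner at its lowest 6 mm, with a red handle block on top, 36 (x) by 14 (y) by 50 mm high. Origin at the centre of the blade's bottom edge, z up. It is the same either way round. It starts upright in its rest.
- key_grip (a point): Centre of the key's red handle, 59 mm above the blade's bottom edge and 25 mm above the handle's underside; x along the blade's width, y through its thickness (grip the 14 mm across y). When fully home the handle's underside rests on the cover, so this point is 25 mm above the cover.
- key_rest: Key rest: black block 85 (x) by 60 (y) by 45 mm high, fixed, with a slot 44 by 8 mm along its x in which the key stands, the handle's underside on the block's top. Origin at the centre of its underside. Key rest and stylus stand may change sides.
- stylus: The stylus as a whole (50 g), loose: straight round steel pin 6 mm in diameter and 42 mm long below a blue square grip 14 by 14 by 60 mm high. Origin at the pin's tip, z up along the stylus. It starts upright in its stand.
- stylus_grip (a point): Centre of the stylus's blue grip, 72 mm above the pin's tip, 30 mm above the grip's underside; x and y square to the grip's flats, z along the stylus.
- stylus_stand: Stylus stand: aluminium block 70 by 70 by 50 mm high, fixed, with a 9 mm hole in which the pin hangs, the grip's underside on the block's top. Origin at the centre of its underside.
- stylus_tip (a point): Lower end of the stylus pin, 72 mm below the centre of the blue grip.
- can: Bystander: spray can, 52 mm diameter, 110 mm tall, standing; origin at the centre of its underside.
- tape: Bystander: yellow tape roll lying flat, 100 mm outside diameter, 25 mm high; origin at the centre of its underside.
- wrench: Bystander: wrench lying flat between the robot and the unit; origin on its underside.
Things that resemble listed ones, but are neither listed nor needed, are in the scene too. Of the things like the key, leave any that is green or turquoise; of the rest the smaller one is meant.

How it is judged:
On the way, in this order (a step that is already met when the one before it is completed fails the run):
1. the key is fully home in the unit's slot and let go (horizontal distance between key_grip and unit_slot below 0.006 m and z of key_grip in the frame of unit below 0.089 m and angle between key_grip's own z axis and vertical below 0.12 rad and angle between the x axis of key_grip and the x axis of unit, either way round below 0.15 rad and contact force between the fingers and key below 0.2 N), for 0.2 s.
2. the gripped stylus, through the hole, holds the button down with the key still home (horizontal distance between key_grip and unit_slot below 0.006 m and z of key_grip in the frame of unit below 0.089 m and angle between key_grip's own z axis and vertical below 0.12 rad and angle between the x axis of key_grip and the x axis of unit, either way round below 0.15 rad and value of joint learn_button above 0.0035 m and contact force between stylus and unit above 2 N and distance between stylus_tip and button_top below 0.01 m and contact force between the fingers and stylus above 1 N), for 0.3 s.
At the end, for the whole second after the job is handed in: For the last second: key in the slot within 4 mm of fully home, within 6 mm of its centre, upright to 7 degrees, along it to 9, not touched by the fingers; button at least 3.5 of its 5 mm down, pushed with over 2 N by the stylus, which the fingers grip (all of step 2 and contact force between the fingers and key below 0.2 N); the arm keeps its last pose, push and grip.
It fails at once if the button is pressed while the key is not home (value of joint learn_button above 0.0025 m and not (horizontal distance between key_grip and unit_slot below 0.006 m and z of key_grip in the frame of unit below 0.089 m and angle between key_grip's own z axis and vertical below 0.12 rad and angle between the x axis of key_grip and the x axis of unit, either way round below 0.15 rad)).
It fails at once if the can, tape roll or wrench is disturbed (moved over 40 mm) (distance of any of can, tape, wrench from where it was at the start of the episode above 0.04 m).
It also fails if it takes over 64 s, if anything falls off the work surface, if the arm or the gripper's body presses on something with over 40 N, if the wrist force passes 120 N, or if a joint passes its speed limit or range.

## Working session

There is one attempt and no reset: what is moved stays moved. The work goes in short steps, Python scripts to look and compute and a tool call to move; the robot and the scene stay as the last step left them, time stands still between calls to the robot, and variables do not carry over. Pictures are saved under pics/ and viewed, at most 10 in all, crops included, and the job is handed in when it is done.

Besides the shell and the picture viewer there is one more tool, called after "Emit:" by a JSON object that holds its "fn" and its "kwargs", one argument or row to a line. drive_tool: Moves the arm, as the interface text tells. Its arguments: {"type":"object","properties":{"motion":{"type":"array","items":{"type":"array"}},"grip_force":{"type":"number"}},"required":["motion"]}

```bash
mkdir -p pics; cat > h.py <<'E'
import numpy as np,cv2
from rig import arm,get_image,get_calibration,job
def cal(n):
    c=get_calibration(n);K=np.array(c["camera_matrix"],float);R=cv2.Rodrigues(np.array(c["rvec"],float))[0];t=np.array(c["tvec"],float).ravel();return K,R,t
def ray(n,u,v):
    K,R,t=cal(n);d=R.T@np.linalg.inv(K)@np.array([u,v,1.]);return -R.T@t,d
def onz(n,u,v,z):
    o,d=ray(n,u,v);return o+d*(z-o[2])/d[2]
def pts(n,depth):
    K,R,t=cal(n);v,u=np.mgrid[:480,:640];p=np.stack([(u-K[0,2])/K[0,0]*depth,(v-K[1,2])/K[1,1]*depth,depth],-1)
    return (p-t)@R
def tri(a,b):
    (o1,d1),(o2,d2)=a,b
    s=np.linalg.lstsq(np.stack([d1,-d2],1),o2-o1,rcond=None)[0];p,q=o1+s[0]*d1,o2+s[1]*d2
    return (p+q)/2,np.linalg.norm(p-q)
def save(n,im): cv2.imwrite(n,cv2.cvtColor(im,cv2.COLOR_RGB2BGR))
E
python3 - <<'E'
from h import *
for n in("top","side"):
    im,d=get_image(n);save(f"pics/{n}0.png",im);np.savez(f"{n}0.npz",im=im,d=d)
    K,R,t=cal(n);print(n,K[0,0],-R.T@t,R[2])
E
```

```text
top 491.57837530279244 [0.40875667 0.00983269 1.22906238] [ 0.07442846 -0.02509136 -0.99691064]
side 563.7246257223073 [-0.00497734  0.56833503  0.83589055] [ 0.47120387 -0.52495929 -0.70879098]
```

View pics/top0.png

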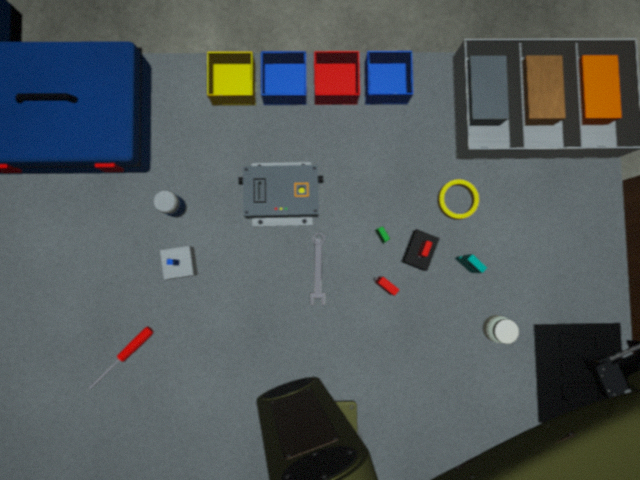

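View pics/side0.png

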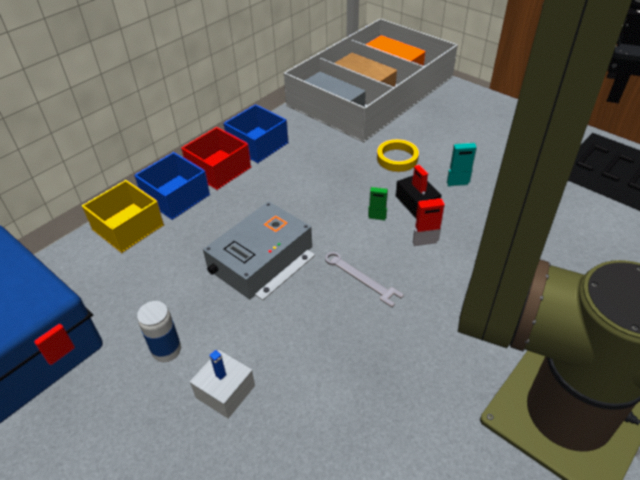

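Top view: unit at (282,190) with slot (260,190) and orange hole (301,189). Red key stands in the black rest at (425,248), with another loose red one at (387,286). The stylus stands at (172,262), the wrench lies at (318,270). The side view confirms the key in its rest at (420,180) and the stylus at (218,365).

```bash
cat > m.py <<'E'
from h import *
def comp(n,im,P,mask,lo):
    m=(mask&(P[...,2]>lo)).astype(np.uint8);k,l,s,c=cv2.connectedComponentsWithStats(m)
    for i in range(1,k):
        if s[i,4]<8: continue
        q=P[l==i];zt=np.percentile(q[:,2],90);top=(l==i)&(P[...,2]>zt-.008)
        v,u=np.nonzero(top);w=np.array([onz(n,a,b,zt) for a,b in zip(u,v)])
        r=cv2.minAreaRect((w[:,:2]*1000).astype(np.float32))
        print(n,"px",c[i].round(1),"n",s[i,4],"z",zt.round(4),"meanTop",w.mean(0).round(4),"rect",np.round(r[0],1),np.round(r[1],1),round(r[2],1))
def masks(im):
    h=cv2.cvtColor(im,cv2.COLOR_RGB2HSV).astype(int);H,S,V=h[...,0],h[...,1],h[...,2];b=(S>140)&(V>60)
    return dict(red=b&((H<6)|(H>174)),blue=b&(H>100)&(H<130),orange=b&(H>7)&(H<20),yellow=b&(H>=22)&(H<35))
if __name__=="__main__":
    for n in("top","side"):
        f=np.load(n+"0.npz");im,d=f["im"],f["d"];P=pts(n,d);M=masks(im)
        ok=(abs(P[...,1])<.45)&(P[...,0]>.15)&(P[...,0]<.64)
        for c in M: print(c);comp(n,im,P,M[c]&ok,.03)
E
python3 m.py
python3 - <<'E'
from h import *
for n,boxes in (("top",[(235,155,95,75),(395,222,50,52),(155,240,45,45)]),("side",[(195,195,125,105),(390,160,60,85),(185,340,75,80)])):
    im=np.load(n+"0.npz")["im"]
    ts=[cv2.resize(im[y:y+h,x:x+w],(0,0),fx=290/h,fy=290/h,interpolation=cv2.INTER_CUBIC) for x,y,w,h in boxes]
    o=np.hstack(ts);s=min(1,800/o.shape[1]);o=cv2.resize(o,(0,0),fx=s,fy=s)
    if n=="top":a=o
    else:
        w=max(a.shape[1],o.shape[1]);pad=lambda q:np.pad(q,((0,0),(0,w-q.shape[1]),(0,0)))
        save("pics/crops.png",np.vstack([pad(a),pad(o)]))
E
```

```text
red
top px [426.3 248.2] n 134 z 0.097 meanTop [ 0.4669 -0.264   0.097 ] rect [ 466.9 -264. ] [15.1 35.6] 66.4
top px [387.4 285.6] n 197 z 0.1162 meanTop [ 0.3828 -0.1705  0.1162] rect [ 382.6 -170.6] [48.8 18.8] 50.4
blue
top px [170.1 261.2] n 33 z 0.1115 meanTop [0.4458 0.3218 0.1115] rect [446.1 321.7] [11.3  9. ] 89.1
orange
top px [300.8 184.8] n 28 z 0.0629 meanTop [0.6255 0.0241 0.0629] rect [621.4  23.6] [28.8 17. ] 89.3
top px [300.9 195. ] n 28 z 0.0621 meanTop [0.6009 0.0241 0.0621] rect [602.3  24.1] [29.2  9.4] 84.5
yellow
top px [301.1 189.8] n 24 z 0.0461 meanTop [0.6163 0.0236 0.0461] rect [615.9  22.7] [12.1  9.8] 89.3
red
side px [419.7 178.7] n 301 z 0.0936 meanTop [ 0.4621 -0.2588  0.0936] rect [ 461.1 -258.3] [17.9 45.6] 63.4
side px [429.  214.2] n 742 z 0.113 meanTop [ 0.3787 -0.1649  0.113 ] rect [ 378.1 -164.4] [50.7 26.9] 50.8
blue
side px [158.6 344.4] n 303 z 0.0699 meanTop [0.5623 0.353  0.0699] rect [562.3 349.4] [42.8 18.5] 61.9
side px [214.7 355. ] n 71 z 0.111 meanTop [0.4409 0.3266 0.111 ] rect [440.9 326.8] [13.9 13.9] 85.4
side px [219.  368.9] n 142 z 0.0949 meanTop [0.4363 0.3285 0.0949] rect [436.  328.9] [12.9 10.2] 59.2
orange
side px [275.3 223.6] n 82 z 0.0619 meanTop [0.6106 0.028  0.0619] rect [610.9  27.5] [33.5 33.5] 0.3
yellow
```

View pics/crops.png

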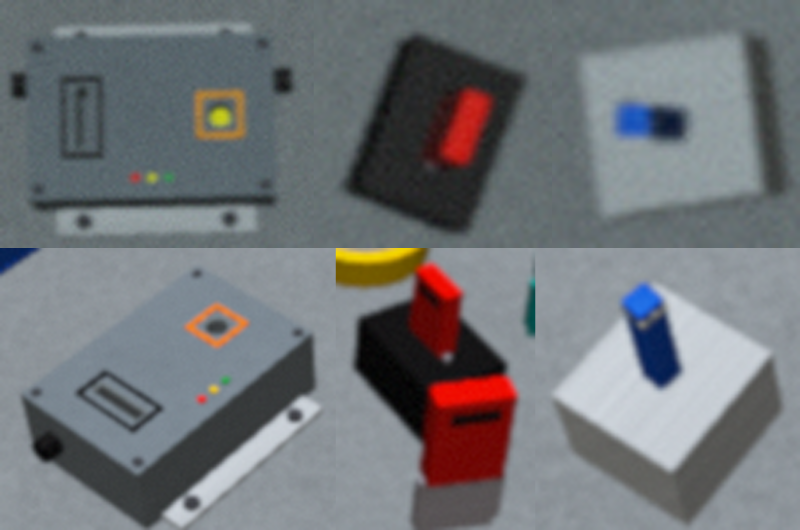

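Crops show: slot frame is long along image vertical, button in orange square right; key handle tilted ~24° in the rest; stylus nearly square to image. I'll triangulate matched features.

```bash
cat > t.py <<'E'
from m import *
F={n:np.load(n+"0.npz") for n in("top","side")};res={}
def big(m,near,r):
    k,l,s,c=cv2.connectedComponentsWithStats(m.astype(np.uint8));
    g=[i for i in range(1,k) if np.hypot(*(c[i]-near))<r and s[i,4]>5]
    return l==max(g,key=lambda i:s[i,4])
def rect(m):
    v,u=np.nonzero(m);return cv2.minAreaRect(np.stack([u,v],1).astype(np.float32))
near=dict(key=dict(top=(426,248),side=(420,172)),sty=dict(top=(170,261),side=(214,354)),slot=dict(top=(260,190),side=(239,251)),hole=dict(top=(301,189.5),side=(275.5,224)))
for n in F:
    im=F[n]["im"];M=masks(im);h=cv2.cvtColor(im,cv2.COLOR_RGB2HSV).astype(int);V=h[...,2]
    Y,X=np.mgrid[:480,:640]
    for o in near:
        c=near[o][n];win=np.hypot(X-c[0],Y-c[1])<(26 if o=="slot" else 20)
        if o=="key": m=M["red"]&win&(V>(150 if n=="top" else 215))
        if o=="sty": m=M["blue"]&win&(V>(100 if n=="top" else 170))
        if o=="hole": m=M["orange"]&win
        if o=="slot": m=(V<60)&win
        m=big(m,c,15);r=rect(m);v,u=np.nonzero(m)
        if o=="hole":
            um,vm=r[0]
        else: um,vm=(u.mean(),v.mean()) if o!="slot" else r[0]
        res[o,n]=(um,vm);print(o,n,m.sum(),np.round((um,vm),1),np.round(r[0],1),np.round(r[1],1),round(r[2],1))
for o,z in (("key",.095),("sty",.110),("slot",.06),("hole",.06)):
    a,b=res[o,"top"],res[o,"side"]
    p,g=tri(ray("top",*a),ray("side",*b));print(o,"tri",p.round(4),"gap",g.round(4),"top@z",onz("top",*a,z).round(4),"side@z",onz("side",*b,z).round(4))
E
python3 t.py
```

```text
key top 74 [426.4 248.3] [426.4 248.2] [ 5.1 14.5] 20.6
sty top 28 [169.5 261.1] [169.5 261. ] [4. 5.] 90.0Traceback (most recent call last):
  File "t.py", line 19, in <module>
    m=big(m,c,15);r=rect(m);v,u=np.nonzero(m)
  File "t.py", line 6, in big
    return l==max(g,key=lambda i:s[i,4])
              ~~~^^^^^^^^^^^^^^^^^^^^^^^
ValueError: max() iterable argument is empty
```

```bash
sed -i 's/m=(V<60)&win/m=(V<.72*np.median(V[win]))\&win/; s/<(26 if o=="slot" else 20)/<((20 if n=="top" else 31) if o=="slot" else 20)/' t.py; python3 t.py
```

```text
key top 74 [426.4 248.3] [426.4 248.2] [ 5.1 14.5] 20.6
sty top 28 [169.5 261.1] [169.5 261. ] [4. 5.] 90.0
slot top 26 [259.5 200.5] [259.5 200.5] [ 3. 11.] 90.0
hole top 28 [301.  186.5] [301.  186.5] [ 7. 12.] 90.0
key side 51 [420.9 169.4] [421.  169.5] [12.   3.5] 45.0
sty side 61 [214.8 354.5] [214.6 354.7] [7. 9.] 53.1
slot side 220 [238.7 251.2] [238.7 251.2] [29.7 13.9] 33.7
hole side 82 [275.2 223.3] [275.2 223.3] [13.6 18.2] 50.2
key tri [ 0.4669 -0.2673  0.0902] gap 0.0007 top@z [ 0.467  -0.2659  0.095 ] side@z [ 0.4636 -0.2621  0.095 ]
sty tri [0.4459 0.3238 0.104 ] gap 0.0002 top@z [0.4458 0.3222 0.11  ] side@z [0.4422 0.3257 0.11  ]
slot tri [0.5938 0.1283 0.0738] gap 0.0182 top@z [0.5892 0.1233 0.06  ] side@z [0.6125 0.1257 0.06  ]
hole tri [0.6213 0.022  0.052 ] gap 0.0053 top@z [0.6219 0.0237 0.06  ] side@z [0.6127 0.0262 0.06  ]
```

```bash
sed -i 's/m=big(m,c,15);r=/m=(m if (o in("hole","slot") and n=="top") else big(m,c,15));r=/' t.py; sed -i 's/(V<.72/(V<(.8 if n=="top" else .72)/' t.py; python3 t.py
python3 - <<'E'
from t import *
# orientation: key long axis, block edges, unit edges
P=pts("top",F["top"]["d"]);im=F["top"]["im"]
V=cv2.cvtColor(im,cv2.COLOR_RGB2HSV)[...,2]
ok=np.abs(P[...,1])<.45
def rr(name,sel,z):
    l=big(sel,near[name]["top"],25);v,u=np.nonzero(l)
    w=np.array([onz("top",a,b,z)[:2]*1000 for a,b in zip(u,v)],np.float32);r=cv2.minAreaRect(w);print(name,r,len(u),w.mean(0))
    return r
Z=P[...,2];X,Y=P[...,0],P[...,1]
rr("slot",(abs(Z-.06)<.008)&(X>.5)&(X<.75)&(Y<.25)&(Y>-.06),.06)
b=lambda o,x,y,z:rr(o,(abs(Z-z)<.009)&(abs(X-x)<.07)&(abs(Y-y)<.07),z)
b("key",.467,-.264,.045);b("sty",.446,.322,.05)
E
```

```text
key top 74 [426.4 248.3] [426.4 248.2] [ 5.1 14.5] 20.6
sty top 28 [169.5 261.1] [169.5 261. ] [4. 5.] 90.0
slot top 154 [253. 190.] [253. 190.] [24. 24.] 90.0
hole top 56 [301.  189.5] [301.  189.5] [13. 12.] 90.0
key side 51 [420.9 169.4] [421.  169.5] [12.   3.5] 45.0
sty side 61 [214.8 354.5] [214.6 354.7] [7. 9.] 53.1
slot side 220 [238.7 251.2] [238.7 251.2] [29.7 13.9] 33.7
hole side 82 [275.2 223.3] [275.2 223.3] [13.6 18.2] 50.2
key tri [ 0.4669 -0.2673  0.0902] gap 0.0007 top@z [ 0.467  -0.2659  0.095 ] side@z [ 0.4636 -0.2621  0.095 ]
sty tri [0.4459 0.3238 0.104 ] gap 0.0002 top@z [0.4458 0.3222 0.11  ] side@z [0.4422 0.3257 0.11  ]
slot tri [0.6092 0.1341 0.0699] gap 0.0102 top@z [0.6148 0.1387 0.06  ] side@z [0.6125 0.1257 0.06  ]
hole tri [0.6153 0.0238 0.0567] gap 0.0001 top@z [0.6146 0.0238 0.06  ] side@z [0.6127 0.0262 0.06  ]
key top 74 [426.4 248.3] [426.4 248.2] [ 5.1 14.5] 20.6
sty top 28 [169.5 261.1] [169.5 261. ] [4. 5.] 90.0
slot top 154 [253. 190.] [253. 190.] [24. 24.] 90.0
hole top 56 [301.  189.5] [301.  189.5] [13. 12.] 90.0
key side 51 [420.9 169.4] [4
[... 475 characters left out ...]
.06  ] side@z [0.6125 0.1257 0.06  ]
hole tri [0.6153 0.0238 0.0567] gap 0.0001 top@z [0.6146 0.0238 0.06  ] side@z [0.6127 0.0262 0.06  ]Traceback (most recent call last):
  File "<stdin>", line 11, in <module>
  File "<stdin>", line 8, in rr
  File "h.py", line 8, in onz
    o,d=ray(n,u,v);return o+d*(z-o[2])/d[2]
        ~~~^^^^^^^
  File "h.py", line 6, in ray
    K,R,t=cal(n);d=R.T@np.linalg.inv(K)@np.array([u,v,1.]);return -R.T@t,d
          ~~~^^^
  File "h.py", line 4, in cal
    c=get_calibration(n);K=np.array(c["camera_matrix"],float);R=cv2.Rodrigues(np.array(c["rvec"],float))[0];t=np.array(c["tvec"],float).ravel();return K,R,t
ValueError: time passes only in moves, steps and waits
```

```bash
sed -i 's/^def cal/import functools\n@functools.cache\ndef cal/' h.py
python3 - <<'E' | tail -n 6
from t import *
P=pts("top",F["top"]["d"]);im=F["top"]["im"]
def rr(name,sel,z,n="top"):
    l=big(sel,near[name][n],25);v,u=np.nonzero(l)
    w=np.array([onz(n,a,b,z)[:2]*1000 for a,b in zip(u,v)],np.float32);r=cv2.minAreaRect(w);print(name,np.round(r[0],1),np.round(r[1],1),round(r[2],1),len(u),w.mean(0).round(1))
Z=P[...,2];X,Y=P[...,0],P[...,1]
rr("slot",(abs(Z-.06)<.008)&(X>.5)&(X<.75)&(Y<.25)&(Y>-.06),.06) if 0 else None
m=(abs(Z-.06)<.012)&(X>.5)&(X<.75)&(Y<.25)&(Y>-.06)
near["slot"]["top"]=(282,190);rr("slot",m,.06)
b=lambda o,x,y,z:rr(o,(abs(Z-z)<.009)&(abs(X-x)<.07)&(abs(Y-y)<.07),z)
b("key",.467,-.264,.045);b("sty",.446,.322,.05)
V=cv2.cvtColor(im,cv2.COLOR_RGB2GRAY).astype(float)
# slot frame edges in top: row/col darkness profiles
g=V[174:206,248:274];print("col",g[6:26].mean(0).round(0).tolist());print("row",g[:,8:17].mean(1).round(0).tolist())
vs,us=np.nonzero((V<.78*np.median(V[180:200,266:290]))&(abs(np.arange(480)[:,None]-190)<17)&(abs(np.arange(640)-259.5)<9));print(us.min(),us.max(),vs.min(),vs.max(),onz("top",(us.min()+us.max())/2,(vs.min()+vs.max())/2,.06))
E
```

```text
slot [613.9  74.3] [121.7 179.8] 0.6 3656 [614.   74.2]
key [ 467.1 -264.6] [61.6 85.7] 67.3 736 [ 466.9 -263.1]
sty [445.3 322.2] [70.2 73.2] 7.8 823 [445.  321.9]
col [97.0, 96.0, 97.0, 97.0, 92.0, 76.0, 72.0, 85.0, 94.0, 86.0, 72.0, 69.0, 80.0, 90.0, 94.0, 91.0, 79.0, 70.0, 83.0, 94.0, 97.0, 98.0, 98.0, 97.0, 98.0, 96.0]
row [97.0, 98.0, 96.0, 87.0, 64.0, 61.0, 82.0, 83.0, 78.0, 74.0, 79.0, 84.0, 86.0, 85.0, 84.0, 86.0, 85.0, 85.0, 85.0, 85.0, 85.0, 87.0, 85.0, 85.0, 88.0, 90.0, 85.0, 64.0, 64.0, 87.0, 100.0, 100.0]
253 265 178 202 [0.6146223 0.1243557 0.06     ]
```

```bash
cat > plan.py <<'E'
from h import *
import sys
from scipy.spatial.transform import Rotation as Ro
def plan(x,y,z,yawdeg):
    o=arm.get_obs();R=Ro.from_rotvec(o["orientation"]);p=np.array(o["eef_pos"])
    best=None
    for yw in(yawdeg,yawdeg+180):
        T=Ro.from_euler("z",yw,degrees=True)*Ro.from_euler("x",180,degrees=True)
        t=np.degrees((R.inv()*T).as_rotvec())
        print("yaw",yw,"turn",t.round(2))
    d=np.array([x,y,z])-p
    print("pos",p.round(4),"shift cm(tool now)",(R.inv().apply(d)*100).round(2),"joints",np.round(o["joint_positions"],3),"t",o["time"],"F",np.round(o["force"],2),"open",round(float(o["opening"]),4),"ff",np.round(o["finger_force"],2))
    M=R.as_matrix();print("toolx yaw",np.degrees(np.arctan2(M[1,0],M[0,0])).round(2),"tilt",(M[:,2]).round(4))
if __name__=="__main__": plan(*map(float,sys.argv[1:5]))
E
python3 plan.py .4658 -.2632 .15 -22.7
```

```text
yaw -22.7 turn [-1.000e-01  3.000e-02  4.412e+01]
yaw 157.3 turn [-4.0000e-02 -1.3000e-01 -1.3588e+02]
pos [ 0.2372 -0.6046  0.2305] shift cm(tool now) [ 33.75 -23.42   8.1 ] joints [-1.28   0.124  1.652 -0.     1.368 -0.083] t 0.1 F [-0.12 -1.13 -0.2 ] open 0.095 ff 0.0
toolx yaw 21.42 tilt [-6.0e-04  1.8e-03 -1.0e+00]
```

Emit:
{"fn": "drive_tool", "kwargs": {
  "motion": [
    [[3.5,-2.4,0],[0,0,0],0],
    [[3.5,-2.4,0],[0,0,0],0],
    [[3.5,-2.4,0],[0,0,0],0],
    [[3.5,-2.4,0],[0,0,0],0],
    [[3.5,-2.4,0],[0,0,0],0],
    [[3.5,-2.4,0],[0,0,0],0],
    [[3.5,-2.4,0],[0,0,0],0],
    [[3.5,-2.4,0],[0,0,0],0],
    [[3.5,-2.4,0],[0,0,0],0],
    [[2.2,-1.8,0],[0,0,0],0],
    [[0,0,0],[0,0,7.4],0],
    [[0,0,0],[0,0,7.4],0]
  ]
}}

```text
time: 1.3
eef_pos: [0.4659, -0.2629, 0.2311]
orientation: [-3.136, -0.177, 0.001]
force: [0.2, -0.4, 0.5]
opening: 0.0471
finger_force: 0.0
```

Emit:
{"fn": "drive_tool", "kwargs": {
  "motion": [
    [[0,0,0],[0,0,7.4],0],
    [[0,0,0],[0,0,7.4],0],
    [[0,0,0],[0,0,7.4],0],
    [[0,0,0],[0,0,7.1],0],
    [[0,0,0],[0,0,0],0],
    [[0,0,0],[0,0,0],0]
  ]
}}

```text
time: 1.9
eef_pos: [0.4654, -0.2641, 0.2313]
orientation: [-3.081, 0.614, 0.001]
force: [0.5, -0.0, 0.4]
opening: 0.0476
finger_force: 0.0
```

```bash
python3 plan.py .4658 -.2632 .12 -22.7
```

```text
yaw -22.7 turn [-0.01  0.04  0.17]
yaw 157.3 turn [-6.0000e-02 -1.0000e-02 -1.7983e+02]
pos [ 0.4654 -0.2641  0.2313] shift cm(tool now) [ 1.000e-02 -9.000e-02  1.113e+01] joints [-0.616 -0.131  1.905  0.     1.368  1.348] t 1.9 F [ 0.48 -0.02  0.44] open 0.0476 ff 0.0
toolx yaw -22.53 tilt [-5.e-04  4.e-04 -1.e+00]
```

Emit:
{"fn": "drive_tool", "kwargs": {
  "motion": [
    [[0,0,4],[0,0,0],0],
    [[0,0,4],[0,0,0],0],
    [[0,0,4],[0,0,0],0],
    [[0,0,2],[0,0,0],0],
    [[0,0,1.1],[0,0,0],0],
    [[0,0,1.0],[0,0,0],0],
    [[0,0,0],[0,0,0],0],
    [[0,0,0],[0,0,0],0]
  ]
}}

```text
time: 2.7
eef_pos: [0.4664, -0.2648, 0.0718]
orientation: [3.08, -0.617, 0.003]
force: [0.7, -0.1, 0.0]
opening: 0.0472
finger_force: 0.0
```

Emit:
{"fn": "drive_tool", "kwargs": {
  "motion": [
    [[0,0,0],[0,0,0],0.3],
    [[0,0,0],[0,0,0],0.45],
    [[0,0,0],[0,0,0],0.55],
    [[0,0,0],[0,0,0],0.6],
    [[0,0,0],[0,0,0],0.65],
    [[0,0,0],[0,0,0],0.7],
    [[0,0,0],[0,0,0],0.8],
    [[0,0,0],[0,0,0],0.9],
    [[0,0,0],[0,0,0],1],
    [[0,0,0],[0,0,0],1],
    [[0,0,0],[0,0,0],1]
  ],
  "grip_force": 15
}}

```text
time: 3.8
eef_pos: [0.4656, -0.2642, 0.0706]
orientation: [-3.08, 0.618, 0.0]
force: [0.2, 0.5, 0.5]
opening: 0.0141
finger_force: 15.0
```

```bash
python3 plan.py .4658 -.2632 .07 -22.7
```

```text
yaw -22.7 turn [-0.    0.01  0.02]
yaw 157.3 turn [-1.0000e-02 -0.0000e+00 -1.7998e+02]
pos [ 0.4656 -0.2642  0.0706] shift cm(tool now) [-0.02 -0.1   0.06] joints [-0.616  0.031  2.037  0.     1.074  1.35 ] t 3.8 F [0.18 0.46 0.5 ] open 0.0141 ff 15.0
toolx yaw -22.68 tilt [-1.e-04  1.e-04 -1.e+00]
```

Emit:
{"fn": "drive_tool", "kwargs": {
  "motion": [
    [[0,0,-2],[0,0,0],1],
    [[0,0,-4],[0,0,0],1],
    [[0,0,-4],[0,0,0],1],
    [[0,0,-4],[0,0,0],1],
    [[0,0,-1],[0,0,0],1],
    [[0,0,0],[0,0,-7.7],1],
    [[0,0,0],[0,0,-7.7],1],
    [[0,0,0],[0,0,-7.6],1],
    [[0,0,0],[0,0,0],1]
  ]
}}

```text
time: 4.7
eef_pos: [0.4651, -0.2639, 0.2193]
orientation: [-3.14, -0.008, 0.002]
force: [-0.1, 0.0, -1.1]
opening: 0.0136
finger_force: 15.0
```

```bash
python3 plan.py .614 .1245 .15 0.3
```

```text
yaw 0.3 turn [-0.07  0.09  0.  ]
yaw 180.3 turn [-1.4e-01 -1.0e-01 -1.8e+02]
pos [ 0.4651 -0.2639  0.2193] shift cm(tool now) [ 15.1  -38.75   6.95] joints [-0.616 -0.123  1.919  0.     1.348  0.949] t 4.7 F [-0.14  0.01 -1.07] open 0.0136 ff 15.0
toolx yaw 0.3 tilt [-0.0015  0.0011 -1.    ]
```

Emit:
{"fn": "drive_tool", "kwargs": {
  "motion": [
    [[1.5,-3.9,0],[0,0,0],1],
    [[1.5,-3.9,0],[0,0,0],1],
    [[1.5,-3.9,0],[0,0,0],1],
    [[1.5,-3.9,0],[0,0,0],1],
    [[1.5,-3.9,0],[0,0,0],1],
    [[1.5,-3.9,0],[0,0,0],1],
    [[1.5,-3.9,0],[0,0,0],1],
    [[1.5,-3.9,0],[0,0,0],1],
    [[1.5,-3.9,0],[0,0,0],1],
    [[1.6,-3.65,0],[0,0,0],1],
    [[0,0,0],[0,0,0],1]
  ]
}}

```text
time: 5.8
eef_pos: [0.615, 0.128, 0.2193]
orientation: [-3.14, -0.011, 0.002]
force: [-0.4, -0.3, -0.2]
opening: 0.014
finger_force: 15.0
```

Emit:
{"fn": "drive_tool", "kwargs": {
  "motion": [
    [[0,0,3],[0,0,0],1],
    [[0,0,3],[0,0,0],1],
    [[0,0,0.9],[0,0,0],1],
    [[0,0,0],[0,0,0],1],
    [[0,0,0],[0,0,0],1],
    [[0,0,0],[0,0,0],1]
  ]
}}

```text
time: 6.4
eef_pos: [0.6156, 0.124, 0.1538]
orientation: [-3.141, -0.007, -0.005]
force: [-0.3, 0.4, -0.8]
opening: 0.0139
finger_force: 15.0
```

```bash
python3 plan.py .614 .1245 .142 0.3; python3 - <<'E'
from h import *
for n in("side",):
    im,d=get_image(n);np.savez("side1.npz",im=im,d=d)
    save("pics/s1.png",cv2.resize(im[150:300,170:330],(640,600),interpolation=cv2.INTER_CUBIC))
E
```

```text
yaw 0.3 turn [-0.02 -0.19 -0.03]
yaw 180.3 turn [-3.0000e-01  3.0000e-02  1.7997e+02]
pos [0.6156 0.124  0.1538] shift cm(tool now) [-0.17 -0.06  1.18] joints [ 0.113  0.133  1.774 -0.     1.231  1.679] t 6.4 F [-0.3   0.41 -0.78] open 0.0139 ff 15.0
toolx yaw 0.27 tilt [ 3.3e-03  3.0e-04 -1.0e+00]
```

View pics/s1.png

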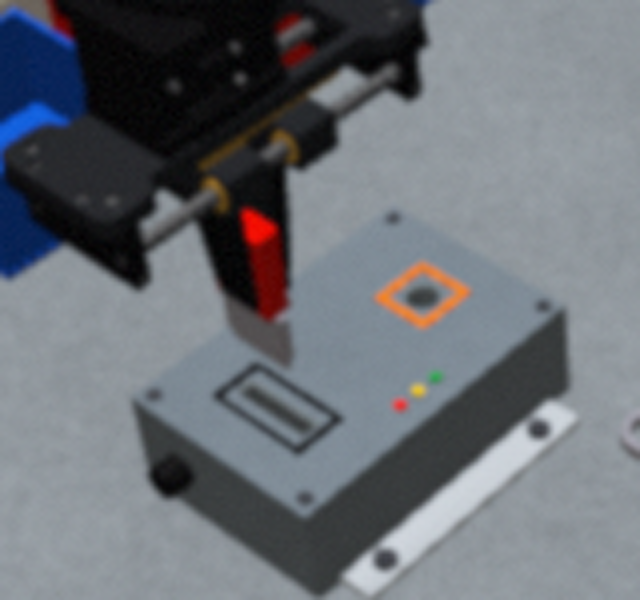

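Side view: key held upright, blade bottom near corner at about pixel (242.7,241.7), slot frame centre (239,251). Lower to just above the cover and compare.

Emit:
{"fn": "drive_tool", "kwargs": {
  "motion": [
    [[0,0,1.0],[0,0,0],1],
    [[0,0,0.5],[0,0,0],1],
    [[0,0,0],[0,0,0],1],
    [[0,0,0],[0,0,0],1],
    [[0,0,0],[0,0,0],1]
  ]
}}

```text
time: 6.95
eef_pos: [0.6146, 0.1241, 0.1368]
orientation: [-3.142, -0.009, -0.0]
force: [0.2, -0.2, -1.3]
opening: 0.014
finger_force: 15.0
```

Emit:
{"fn": "drive_tool", "kwargs": {
  "motion": [
    [[0,0,0],[0,0,0],1],
    [[0,0,0],[0,0,0],1]
  ]
}}

```text
time: 7.15
eef_pos: [0.6146, 0.1241, 0.1369]
orientation: [-3.142, -0.009, -0.001]
force: [-0.2, 0.6, -0.0]
opening: 0.0138
finger_force: 15.0
```

```bash
python3 plan.py .614 .1245 .142 0.3; python3 - <<'E'
from h import *
im,d=get_image("side");np.savez("side2.npz",im=im,d=d)
save("pics/s2.png",cv2.resize(im[205:285,190:290],(750,600),interpolation=cv2.INTER_CUBIC))
E
```

```text
yaw 0.3 turn [-0.   -0.02  0.02]
yaw 180.3 turn [ 4.0000e-02 -0.0000e+00 -1.7998e+02]
pos [0.6146 0.1241 0.1369] shift cm(tool now) [-0.06 -0.04 -0.51] joints [ 0.114  0.149  1.787 -0.     1.205  1.679] t 7.15 F [-0.19  0.64 -0.  ] open 0.0138 ff 15.0
toolx yaw 0.32 tilt [ 4.e-04  0.e+00 -1.e+00]
```

View pics/s2.png

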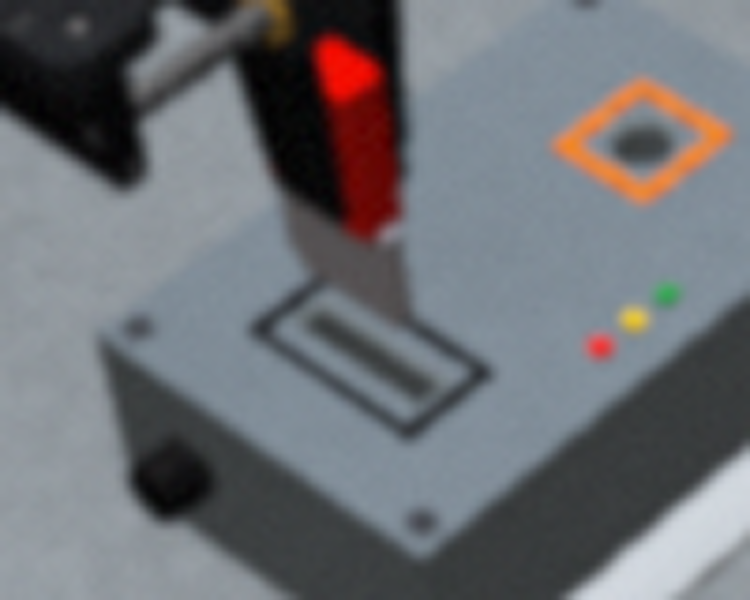

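Slot mouth spans crop (310,318)-(432,392); blade's near bottom corner at (408,325), ie image (244.4,248.3).

```bash
python3 - <<'E'
from h import *
c=lambda u,v:(190+(u+.5)/7.5-.5,205+(v+.5)/7.5-.5)
print("corner",onz("side",*c(408,325),.0773)[:2],"slot far",onz("side",*c(310,318),.06)[:2],"near",onz("side",*c(432,392),.06)[:2],"frame corners",[onz("side",*c(*q),.06)[:2].round(4) for q in((250,330),(410,438),(492,374),(325,280))])
# bottom edge of blade: left end
print("left", onz("side",*c(318,272),.0773)[:2])
# handle near-bottom and top red face
print("handle top centre",onz("side",*c(349,72),.0773+.084)[:2])
f=np.load("side2.npz")["im"];h=cv2.cvtColor(f,cv2.COLOR_RGB2HSV).astype(int)
m=(h[...,1]>140)&((h[...,0]<6)|(h[...,0]>174))&(h[...,2]>215);m[:, :225]=0;m[:,245:]=0;m[225:]=0
v,u=np.nonzero(m);print(len(u),u.min(),u.max(),v.min(),v.max(),onz("side",u.mean(),v.mean(),.1613)[:2])
E
```

```text
corner [0.59736746 0.12353378] slot far [0.63226934 0.12777179] near [0.58939386 0.12566025] frame corners [array([0.6409, 0.1405]), array([0.5823, 0.14  ]), array([0.5822, 0.1116]), array([0.6394, 0.116 ])]
left [0.62850161 0.12529779]
handle top centre [0.60185096 0.12451225]
27 233 238 211 217 [0.60345626 0.1247774 ]
```

```bash
python3 - <<'E'
from h import *
f=np.load("side2.npz");im,d=f["im"],f["d"];P=pts("side",d)
h=cv2.cvtColor(im,cv2.COLOR_RGB2HSV).astype(int)
m=(h[...,1]>140)&((h[...,0]<6)|(h[...,0]>174));m[:, :225]=0;m[:,248:]=0;m[240:]=0;m[:205]=0
for v in range(209,240,3):
    u=np.nonzero(m[v])[0]
    if len(u): print(v,u.min(),u.max(),[P[v,k].round(3).tolist() for k in (u[0],u[len(u)//2],u[-1])])
print("blade");
for v in range(236,250,2): print(v,[(k,im[v,k].tolist(),P[v,k].round(3).tolist()) for k in (238,241,243,244,245)])
c=lambda u,v:(190+(u+.5)/7.5-.5,205+(v+.5)/7.5-.5)
print(onz("side",*c(398,215),.1113+.004),onz("side",*c(345,235),.1113))
E
```

```text
209 232 235 [[0.578, 0.149, 0.205], [0.577, 0.145, 0.203], [0.613, 0.117, 0.162]]
212 231 240 [[0.602, 0.134, 0.174], [0.606, 0.121, 0.161], [0.602, 0.115, 0.159]]
215 231 241 [[0.6, 0.137, 0.169], [0.602, 0.125, 0.16], [0.6, 0.116, 0.154]]
218 232 241 [[0.601, 0.135, 0.16], [0.596, 0.129, 0.159], [0.599, 0.117, 0.148]]
221 233 242 [[0.601, 0.135, 0.153], [0.598, 0.126, 0.148], [0.599, 0.116, 0.14]]
224 233 242 [[0.601, 0.136, 0.146], [0.598, 0.127, 0.141], [0.598, 0.118, 0.135]]
227 234 242 [[0.602, 0.134, 0.137], [0.597, 0.129, 0.136], [0.6, 0.118, 0.126]]
230 235 242 [[0.6, 0.134, 0.13], [0.597, 0.128, 0.127], [0.597, 0.121, 0.122]]
233 235 242 [[0.601, 0.135, 0.123], [0.598, 0.129, 0.12], [0.597, 0.123, 0.116]]
236 237 239 [[0.604, 0.13, 0.11], [0.598, 0.132, 0.114], [0.598, 0.13, 0.113]]
blade
236 [(238, [103, 33, 32], [0.598, 0.132, 0.114]), (241, [133, 118, 125], [0.598, 0.125, 0.11]), (243, [120, 125, 133], [0.596, 0.122, 0.108]), (244, [122, 133, 142], [0.637, 0.089, 0.057]), (245, [129, 139, 150], [0.634, 0.089, 0.059])]
238 [(238, [85, 76, 77], [0.606, 0.126, 0.1]), (241, 
[... 694 characters left out ...]
3, 78, 79], [0.597, 0.129, 0.093]), (243, [84, 82, 83], [0.596, 0.125, 0.09]), (244, [95, 99, 104], [0.595, 0.123, 0.089]), (245, [117, 127, 136], [0.62, 0.103, 0.057])]
246 [(238, [112, 120, 127], [0.625, 0.116, 0.058]), (241, [84, 83, 85], [0.601, 0.127, 0.082]), (243, [81, 77, 79], [0.596, 0.126, 0.085]), (244, [85, 86, 90], [0.597, 0.123, 0.082]), (245, [108, 118, 125], [0.612, 0.109, 0.061])]
248 [(238, [118, 128, 135], [0.622, 0.12, 0.058]), (241, [115, 121, 129], [0.618, 0.115, 0.057]), (243, [91, 96, 101], [0.599, 0.125, 0.077]), (244, [78, 81, 88], [0.611, 0.113, 0.06]), (245, [72, 78, 83], [0.609, 0.113, 0.061])]
[0.59617841 0.12171987 0.1153    ] [0.60441681 0.13230652 0.1113    ]
```

Emit:
{"fn": "drive_tool", "kwargs": {
  "motion": [
    [[-0.25,-0.05,0],[0,0,0],1],
    [[0,0,0.7],[0,0,0],1],
    [[0,0,0.7],[0,0,0],1],
    [[0,0,0],[0,0,0],1],
    [[0,0,0.2],[0,0,0],1],
    [[0,0,0.2],[0,0,0],1],
    [[0,0,0.2],[0,0,0],1],
    [[0,0,0],[0,0,0],1]
  ]
}}

```text
time: 8.0
eef_pos: [0.6118, 0.1246, 0.1163]
orientation: [3.142, 0.009, -0.001]
force: [-0.8, -0.5, -0.5]
opening: 0.0142
finger_force: 15.0
```

Emit:
{"fn": "drive_tool", "kwargs": {
  "motion": [
    [[0,0,0.2],[0,0,0],1],
    [[0,0,0.2],[0,0,0],1],
    [[0,0,0.2],[0,0,0],1],
    [[0,0,0],[0,0,0],1]
  ]
}}

```text
time: 8.4
eef_pos: [0.6117, 0.1246, 0.1102]
orientation: [3.142, 0.009, -0.001]
force: [0.3, -0.3, -0.1]
opening: 0.0141
finger_force: 15.0
```

Emit:
{"fn": "drive_tool", "kwargs": {
  "motion": [
    [[0,0,0.4],[0,0,0],1],
    [[0,0,0.4],[0,0,0],1],
    [[0,0,0.4],[0,0,0],1],
    [[0,0,0.4],[0,0,0],1],
    [[0,0,0.4],[0,0,0],1],
    [[0,0,0.2],[0,0,0],1],
    [[0,0,0],[0,0,0],1],
    [[0,0,0],[0,0,0],1]
  ]
}}

```text
time: 9.2
eef_pos: [0.612, 0.1246, 0.0887]
orientation: [-3.142, -0.009, -0.0]
force: [0.2, 0.5, -0.3]
opening: 0.0138
finger_force: 15.0
```

Emit:
{"fn": "drive_tool", "kwargs": {
  "motion": [
    [[0,0,0.1],[0,0,0],1],
    [[0,0,0.1],[0,0,0],1],
    [[0,0,0.1],[0,0,0],1],
    [[0,0,0],[0,0,0],1]
  ]
}}

```text
time: 9.6
eef_pos: [0.6121, 0.1246, 0.0859]
orientation: [3.142, 0.009, 0.0]
force: [0.0, -0.4, 0.4]
opening: 0.0137
finger_force: 15.0
```

Emit:
{"fn": "drive_tool", "kwargs": {
  "motion": [
    [[0,0,0.1],[0,0,0],1],
    [[0,0,0.1],[0,0,0],1],
    [[0,0,0],[0,0,0],1]
  ]
}}

```text
time: 9.9
eef_pos: [0.6123, 0.1246, 0.0856]
orientation: [3.141, 0.009, 0.0]
force: [-3.1, -0.8, 8.1]
opening: 0.0143
finger_force: 15.0
```

Emit:
{"fn": "drive_tool", "kwargs": {
  "motion": [
    [[0,0,0],[0,0,0],0.6],
    [[0,0,0],[0,0,0],0.4],
    [[0,0,0],[0,0,0],0.2],
    [[0,0,0],[0,0,0],0.2],
    [[0,0,0],[0,0,0],0.2],
    [[0,0,-2],[0,0,0],0.2],
    [[0,0,-4],[0,0,0],0.2],
    [[0,0,-4],[0,0,0],0.2],
    [[0,0,-4],[0,0,0],0.2],
    [[0,0,0],[0,0,0],0.2],
    [[0,0,0],[0,0,0],0.2]
  ]
}}

```text
time: 11.0
eef_pos: [0.6127, 0.1247, 0.2252]
orientation: [-3.141, -0.009, -0.005]
force: [-0.3, 0.0, -0.6]
opening: 0.038
finger_force: 0.0
```

```bash
python3 - <<'E'
from h import *
im,d=get_image("side");save("pics/s3.png",cv2.resize(im[190:300,180:320],(760,597),interpolation=cv2.INTER_CUBIC));np.savez("side3.npz",im=im,d=d)
E
python3 plan.py .4445 .3232 .23 7.8
```

```text
yaw 7.8 turn [ 0.    0.03 -7.48]
yaw 187.8 turn [ 5.0000e-02 -0.0000e+00  1.7252e+02]
pos [0.6117 0.1246 0.2232] shift cm(tool now) [-16.61 -19.96  -0.68] joints [ 0.115  0.074  1.719 -0.     1.35   1.68 ] t 11.05 F [-0.58  0.1  -0.98] open 0.0379 ff 0.0
toolx yaw 0.32 tilt [-5.e-04 -1.e-04 -1.e+00]
```

View pics/s3.png

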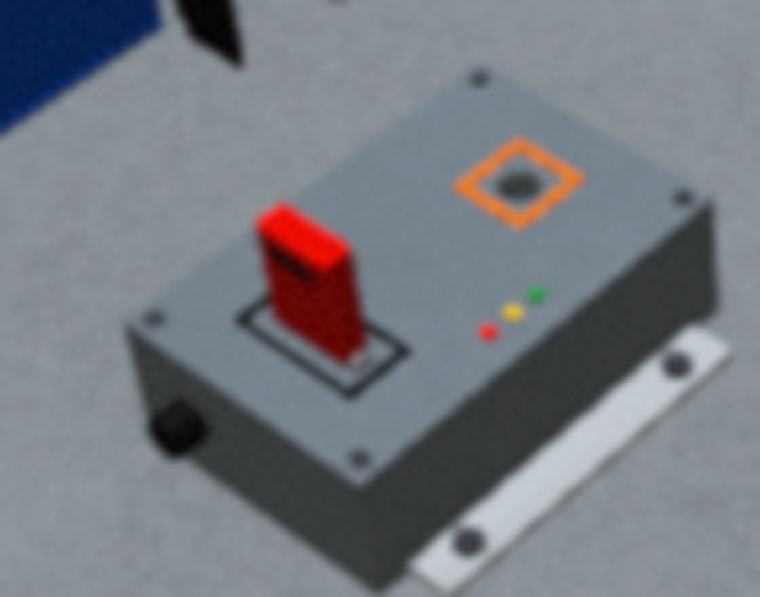

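Key stands home in the slot (handle flush on the cover). Now the stylus.

Emit:
{"fn": "drive_tool", "kwargs": {
  "motion": [
    [[-2.78,-3.33,0],[0,0,0],0],
    [[-2.78,-3.33,0],[0,0,0],0],
    [[-2.78,-3.33,0],[0,0,0],0],
    [[-2.78,-3.33,0],[0,0,0],0],
    [[-2.78,-3.33,0],[0,0,0],0],
    [[-2.7,-3.3,0],[0,0,0],0],
    [[0,0,0],[0,0,-4],0],
    [[0,0,0],[0,0,0],0],
    [[0,0,0],[0,0,0],0],
    [[0,0,0],[0,0,0],0]
  ]
}}

```text
time: 12.05
eef_pos: [0.445, 0.3224, 0.2226]
orientation: [3.139, 0.115, -0.002]
force: [0.6, -0.4, -0.4]
opening: 0.0477
finger_force: 0.0
```

```bash
python3 plan.py .4448 .3228 .08 4.3
```

```text
yaw 4.3 turn [ 0.05  0.09 -0.1 ]
yaw 184.3 turn [ 1.400e-01 -7.000e-02  1.799e+02]
pos [0.445  0.3224 0.2226] shift cm(tool now) [ 1.000e-02 -5.000e-02  1.426e+01] joints [ 0.529 -0.092  1.884 -0.     1.351  2.027] t 12.05 F [ 0.64 -0.39 -0.37] open 0.0477 ff 0.0
toolx yaw 4.2 tilt [-1.5e-03 -9.0e-04 -1.0e+00]
```

Emit:
{"fn": "drive_tool", "kwargs": {
  "motion": [
    [[0,0,4],[0,0,0],0],
    [[0,0,4],[0,0,0],0],
    [[0,0,3],[0,0,0],0],
    [[0,0,1.6],[0,0,0],0],
    [[0,0,1.6],[0,0,0],0],
    [[0,0,0],[0,0,0],0],
    [[0,0,0],[0,0,0],0]
  ]
}}

```text
time: 12.75
eef_pos: [0.4457, 0.3235, 0.0826]
orientation: [-3.139, -0.118, -0.002]
force: [0.3, -0.4, -0.1]
opening: 0.0478
finger_force: 0.0
```

Emit:
{"fn": "drive_tool", "kwargs": {
  "motion": [
    [[0,0,0],[0,0,0],0.3],
    [[0,0,0],[0,0,0],0.45],
    [[0,0,0],[0,0,0],0.55],
    [[0,0,0],[0,0,0],0.6],
    [[0,0,0],[0,0,0],0.65],
    [[0,0,0],[0,0,0],0.7],
    [[0,0,0],[0,0,0],0.8],
    [[0,0,0],[0,0,0],0.9],
    [[0,0,0],[0,0,0],1],
    [[0,0,0],[0,0,0],1],
    [[0,0,0],[0,0,0],1]
  ],
  "grip_force": 30
}}

```text
time: 13.85
eef_pos: [0.4448, 0.3232, 0.0817]
orientation: [-3.139, -0.118, 0.0]
force: [-0.1, -0.5, 0.7]
opening: 0.0138
finger_force: 30.0
```

Emit:
{"fn": "drive_tool", "kwargs": {
  "motion": [
    [[0,0,-2],[0,0,0],1],
    [[0,0,-4],[0,0,0],1],
    [[0,0,-4],[0,0,0],1],
    [[0,0,-3],[0,0,0],1],
    [[0,0,0],[0,0,4],1],
    [[0,0,0],[0,0,0],1],
    [[0,0,0],[0,0,0],1]
  ]
}}

```text
time: 14.55
eef_pos: [0.4443, 0.3228, 0.2106]
orientation: [3.141, 0.011, -0.002]
force: [-0.6, 0.3, -0.4]
opening: 0.0139
finger_force: 30.0
```

```bash
python3 plan.py .6135 .0246 .21 0.3
```

```text
yaw 0.3 turn [0.05 0.08 0.1 ]
yaw 180.3 turn [-1.300e-01  8.000e-02 -1.799e+02]
pos [0.4443 0.3228 0.2106] shift cm(tool now) [16.71 29.94  0.07] joints [ 0.531 -0.084  1.897 -0.     1.33   2.095] t 14.55 F [-0.59  0.26 -0.39] open 0.0139 ff 30.0
toolx yaw 0.4 tilt [-1.4e-03 -9.0e-04 -1.0e+00]
```

Emit:
{"fn": "drive_tool", "kwargs": {
  "motion": [
    [[2.09,3.74,0],[0,0,0],1],
    [[2.09,3.74,0],[0,0,0],1],
    [[2.09,3.74,0],[0,0,0],1],
    [[2.09,3.74,0],[0,0,0],1],
    [[2.09,3.74,0],[0,0,0],1],
    [[2.09,3.74,0],[0,0,0],1],
    [[2.09,3.74,0],[0,0,0],1],
    [[2.08,3.76,0],[0,0,0],1],
    [[0,0,0],[0,0,0],1],
    [[0,0,3],[0,0,0],1],
    [[0,0,2.5],[0,0,0],1],
    [[0,0,0],[0,0,0],1]
  ]
}}

```text
time: 15.75
eef_pos: [0.6096, 0.0254, 0.1505]
orientation: [-3.141, -0.01, 0.017]
force: [-0.4, -0.1, -0.5]
opening: 0.0135
finger_force: 30.0
```

Emit:
{"fn": "drive_tool", "kwargs": {
  "motion": [
    [[0,0,0],[0,0,0],1],
    [[0,0,0],[0,0,0],1],
    [[0,0,0],[0,0,0],1]
  ]
}}

```text
time: 16.05
eef_pos: [0.6145, 0.025, 0.1586]
orientation: [3.141, 0.01, 0.005]
force: [0.1, -0.2, 0.9]
opening: 0.0137
finger_force: 30.0
```

```bash
python3 plan.py .6135 .0246 .134 0.3;  python3 - <<'E'
from h import *
im,d=get_image("side");save("pics/s4.png",cv2.resize(im[190:270,225:325],(750,600),interpolation=cv2.INTER_CUBIC));np.savez("side4.npz",im=im,d=d)
E
```

```text
yaw 0.3 turn [ 0.01 -0.17  0.05]
yaw 180.3 turn [ 2.6000e-01  1.0000e-02 -1.7995e+02]
pos [0.6145 0.025  0.1586] shift cm(tool now) [-0.11  0.04  2.46] joints [-0.047  0.102  1.8    0.     1.237  1.518] t 16.05 F [ 0.06 -0.21  0.87] open 0.0137 ff 30.0
toolx yaw 0.35 tilt [ 2.9e-03 -1.0e-04 -1.0e+00]
```

View pics/s4.png

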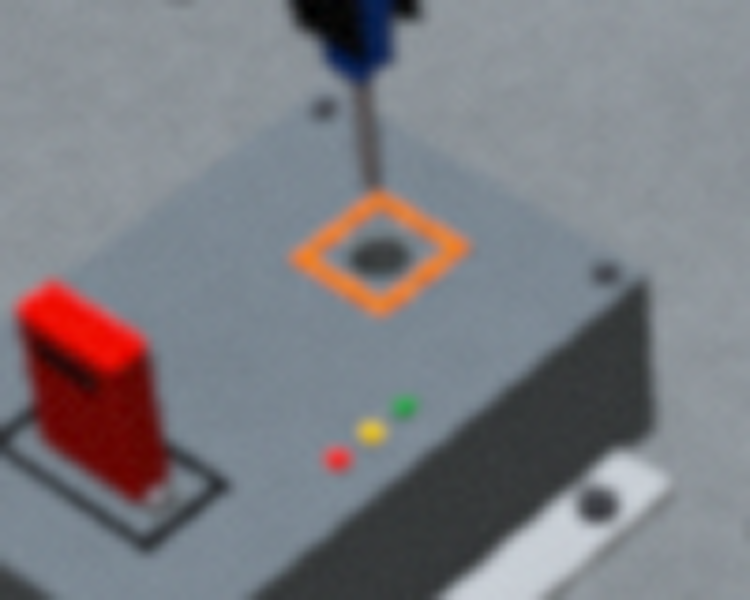

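Pin tip at crop (373,190), about 25 mm above the hole centre (380,256); extending the pin line lands in the hole. Descend.

Emit:
{"fn": "drive_tool", "kwargs": {
  "motion": [
    [[0,0,0.8],[0,0,0],1],
    [[0,0,0.8],[0,0,0],1],
    [[0,0,0.5],[0,0,0],1],
    [[0,0,0.5],[0,0,0],1],
    [[0,0,0.3],[0,0,0],1],
    [[0,0,0.3],[0,0,0],1],
    [[0,0,0],[0,0,0],1],
    [[0,0,0],[0,0,0],1]
  ],
  "grip_force": 40
}}

```text
time: 16.9
eef_pos: [0.6137, 0.0247, 0.1247]
orientation: [3.142, 0.009, 0.0]
force: [0.3, -0.7, -1.0]
opening: 0.014
finger_force: 40.0
```

Emit:
{"fn": "drive_tool", "kwargs": {
  "motion": [
    [[0,0,0.3],[0,0,0],1],
    [[0,0,0.3],[0,0,0],1],
    [[0,0,0.2],[0,0,0],1],
    [[0,0,0],[0,0,0],1]
  ]
}}

```text
time: 17.3
eef_pos: [0.6137, 0.0247, 0.1168]
orientation: [-3.142, -0.009, -0.0]
force: [0.2, 0.7, 2.1]
opening: 0.0141
finger_force: 40.0
```

Emit:
{"fn": "drive_tool", "kwargs": {
  "motion": [
    [[0,0,0.1],[0,0,0],1],
    [[0,0,0.1],[0,0,0],1],
    [[0,0,0],[0,0,0],1]
  ]
}}

```text
time: 17.6
eef_pos: [0.6137, 0.0247, 0.115]
orientation: [3.142, 0.009, 0.0]
force: [-1.0, -0.0, 3.6]
opening: 0.0134
finger_force: 40.0
```

Emit:
{"fn": "drive_tool", "kwargs": {
  "motion": [
    [[0,0,0.1],[0,0,0],1],
    [[0,0,0.1],[0,0,0],1],
    [[0,0,0.05],[0,0,0],1],
    [[0,0,0],[0,0,0],1],
    [[0,0,0],[0,0,0],1]
  ]
}}

```text
time: 18.1
eef_pos: [0.6137, 0.0247, 0.1126]
orientation: [3.142, 0.009, 0.0]
force: [-2.1, -0.2, 4.7]
opening: 0.014
finger_force: 40.0
```

Emit:
{"fn": "drive_tool", "kwargs": {
  "motion": [
    [[0,0,0.05],[0,0,0],1],
    [[0,0,0],[0,0,0],1],
    [[0,0,0],[0,0,0],1]
  ]
}}

```text
time: 18.4
eef_pos: [0.6138, 0.0247, 0.1125]
orientation: [3.142, 0.009, 0.0]
force: [-2.9, 0.1, 7.2]
opening: 0.0139
finger_force: 40.0
```

Emit:
{"fn": "drive_tool", "kwargs": {
  "motion": [
    [[0,0,0.05],[0,0,0],1],
    [[0,0,0],[0,0,0],1],
    [[0,0,0],[0,0,0],1],
    [[0,0,0],[0,0,0],1],
    [[0,0,0],[0,0,0],1],
    [[0,0,0],[0,0,0],1]
  ]
}}

```text
time: 19.0
eef_pos: [0.6139, 0.0247, 0.1125]
orientation: [3.142, 0.009, 0.001]
force: [-3.1, -0.3, 8.9]
opening: 0.0139
finger_force: 40.0
```

```bash
python3 - <<'E'
from h import *
im,d=get_image("side");a=np.load("side4.npz")["im"]
print("key diff",np.abs(im[222:262,226:250].astype(int)-a[222:262,226:250]).mean())
o=arm.get_obs();print(o["eef_pos"],o["force"],o["finger_force"],o["opening"],o["time"])
E
```

```text
key diff 5.492013888888889
[0.61386703 0.02472052 0.11246237] [-4.06459592 -0.1886666   9.15603621] 40.00152111053467 0.013668319353704406 19.05
```

```bash
python3 - <<'E'
from h import *
im,d=get_image("side");save("pics/s5.png",cv2.resize(im[190:270,225:325],(750,600),interpolation=cv2.INTER_CUBIC))
E
```

```text
(no output)
```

View pics/s5.png

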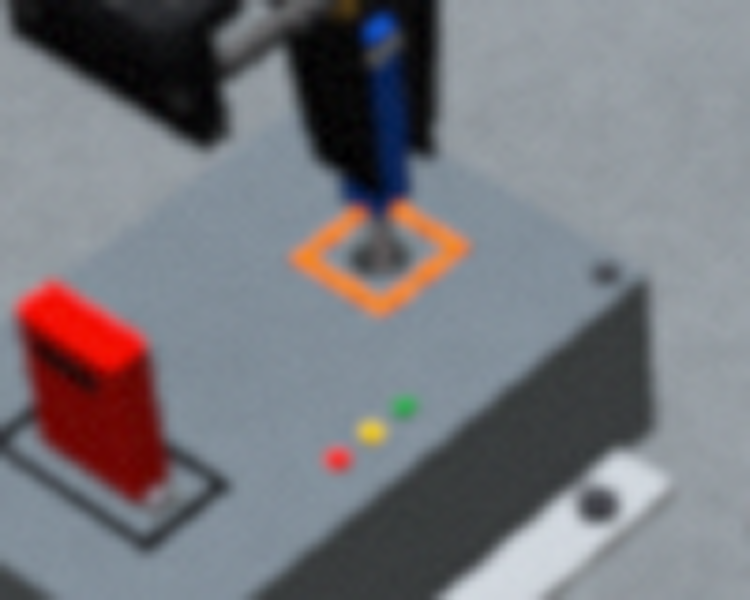

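The key is unchanged in the slot, and the pin is in the hole at (380,245), pressing with about 9 N.

```bash
python3 -c "
from rig import job
print(job.hand_in())"
```

```text
the job is handed in; nothing more can be done
None
```

I handed the job in at about 19 s: the red key is home in the slot and released, and the gripped stylus is holding the button at its end stop with about 9 N; the hand-in returned no verdict.

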